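# Square up a power adapter and show its code label to the reader

## Robot

A 6-joint arm with a two-finger parallel gripper is mounted at the origin on a cart in front of the work surface, level with it; the furniture and walls round the work are solid. World frame = base frame: x ahead of the robot, y to its left, z up, the work surface at z = 0. Lengths are in mm, angles in rad, forces in N, time in s.
With the tool pointing down it reaches from about 300 to 775 mm from the base axis. Payload 14.6 kg.
Tool frame: the origin (TCP) lies on the centre line of the jaws, within the pads' length; the fingertips stand 19 mm ahead of it and the grasp point (between the pads) is the TCP (bot.tip_reach is the distance from the TCP to the fingertips, in mm); z points along the fingers, y is the line along which they close (so a half turn about z gives the same grasp; the last joint's range is limited). The gripper opens to 85 mm and grips with 20 to 120 N. Pads are 22 mm wide; open, the fingers measure 114 mm over their backs; the gripper's body (76 mm by 85 mm) begins 54 mm behind the grasp point. The pads swing forward as they close: fully open they stand 13 mm farther back than shut.
Start: joints at [-0.067, 0.3, 1.521, -0, 1.321, -0.067], TCP at [549.991, -0.002, 250.281] pointing down, gripper open.
Joint ranges: [-3.03, 3.03], [-0.79, 2.21], [0.23, 2.52], [-1.04, 4.18], [0, 3.07], [-2.55, 2.55]. Speed limits (rad/s): [2.22, 2.22, 2.57, 3.14, 3.14, 3.14].

## Interface

Orientations are given as a unit quaternion [w, x, y, z].
In Python, from rig import bot gives the robot as it stands. Calls block until the motion is done:
- bot.move_to(position, orientation): joint-space move of the TCP to a pose.
- bot.servo_line(position, attitude=None, speed=150, until_force=None): straight line of the TCP; attitude=None keeps the orientation; speed is the mean speed in mm/s. With until_force (N) it stops when the force on the tool has changed by that much, and returns True; else False.
- bot.move_joints(angles): joint-space move.
- bot.move_gripper(opening, grip_force=None): finger opening in mm; grip_force is the grip in N (None keeps the last); returns when the fingers have stopped.
- bot.dwell(seconds).
- bot.ik(position, orientation): joint angles nearest the present ones, or None.
- bot.read_state(): the state.
- bot.read_camera(name): name is "scene" or "side" or "wrist"; returns a dict with "image" (480x640x3 uint8, blue, green, red), "depth" (480x640 float32, mm along the optical axis (not along the pixel's ray), 0 where there is no reading), "fovy" (degrees; the focal length in pixels is half the picture's height over the tangent of half this angle, whatever the lens; pixels are square), "cx", "cy" (the principal point, pixels), "eye" and "attitude" of the camera in the world; the wrist camera has in their place "mount" (4x4, takes a point from camera to tool coordinates, whose origin is the TCP and whose axes are the flange's). Camera axes: x right, y down, z forward; pixel columns grow to the right and rows downward; lengths in mm; the calibration is good to about 2 mm. The wrist camera is an equidistant fisheye: a pixel r from the principal point sees the ray r / f radians off the axis. A picture is of the moment at which its call begins: read the wrist's pose just before it.
A pose or a line that the arm cannot do raises bot.MotionError and nothing moves.
- bot.finish_job(): hands the job in; it is judged then, once.
The state is a dict: "clock": time; "joint_positions": joint angles; "qvel": joint speeds; "effort": joint torques, N m; "ee_pos": TCP position; "tool_rot": TCP orientation; "ft_force": force on the tool from outside, world axes, zero at the start; "moment": the same for the moment, N m; "grip_width": finger opening in mm; "grip_force": force on a finger pad.
Only numpy, scipy, OpenCV 4.12 (cv2) and the standard library are available. Lean on these libraries where they do the work, as an engineer would, in place of code of your own. Each camera call takes 0.05 s, during which the arm holds its last target. There are 200 camera calls.

## Task

Push the black power adapter into the corner of the blue squaring stop, so that one long side lies flush against the near rail and its plain end flush against the end lug. Then pick it up and hold it in the air in front of the code reader on the stand: the white code label centred on the reader's window, about 11 cm away from it, facing it squarely (the window looks a little downwards, so the label end is tipped up) and not rolled. Finish while still holding it there, steady; do not bump the reader or disturb the other things on the desk.

Things in the scene. Friction and masses are not known exactly. Their poses are not given: they have to be found in the camera images.
- adapter: black power adapter, loose block 44 wide (x) x 92 long (y, -45 to +47) x 29 high mm, about 0.16 kg, flat on the desk. Origin: centre of its underside, z up. Its -y end carries a white label with black code bars, its +y end is plain. Starts 20 to 40 mm (x) and 20 to 45 mm (y) from its seat in the stop, turned up to 0.3 rad. Grip across the 44 mm width at mid-length, from above.
- label (a point): centre of the white code label (36x23 mm) on the adapter's -y end face, at (0, -45.5, 14.5) mm in the adapter's frame. The label faces along the adapter's -y.
- square: blue L-shaped squaring stop, fixed, open to +x and -y. A seated adapter's origin and axes coincide with its. Near rail (robot's side): x -36.5 to -22.5, y -62.5 to 62.5, 5 high, with 14 high lugs at |y| 21 to 49, between them a finger gap. End lug at its left: face at y 47.5, x -36.5 to 23.5, 61.5 outer y, 14 high (mm). Origin on the desk, z up.
- reader: code reader stand, fixed: grey base 100x100x12 mm with an upright steel post (16 mm thick, 32 mm behind the base's centre) that carries the reader's head; top about 0.28 m. Origin: underside centre of the base; its front faces along its -x, roughly to the robot.
- reader_head: head of the code reader, grey box 70x62x46 mm with a dark window (lens, a red light either side) on its front. Origin: centre of the window, 235 mm above the desk, 10 mm in front of the base's centre. The window looks along the head's -x: forward and 25 degrees (0.436 rad) down; y is level, z up along the window's face; the box lies at x = 0 to +71 mm.
- mouse: white computer mouse, 60x106x38 mm; bystander, to be left alone. Origin: centre of its underside.
- stapler: red and black stapler, 34x118x47 mm; bystander, to be left alone. Origin: centre of its underside.
- findings_pot: round white pot with dark screw lid, 64 diameter, 40 high mm; bystander, to be left alone. Origin: centre of its underside. Beyond it, right of the desk (about x > 0.55, y < -0.1 m), a tall solid rack stands: swing in with the arm drawn back.
- bracelet_3: tan bead bracelet lying flat, 67x72x13 mm; bystander, to be left alone. Origin: centre of its underside.
- marker_b: red marker lying flat, 12x138x13 mm; bystander, to be left alone. Origin: centre of its underside.
- usb_stick: red memory stick lying flat, 18x52x8 mm; bystander, to be left alone. Origin: centre of its underside.

How it is judged:
By the outcome, as a careful person would: the job done as asked, in the order asked, and still so for the second after the job is handed in, while the arm keeps its last pose, push and grip.
It also fails if it takes over 58 s, if anything falls off the work surface, if the arm or the gripper's body presses on something with over 40 N, if the wrist force passes 120 N, or if a joint passes its speed limit or range.

## Working session

There is one attempt and no reset: what is moved stays moved. The work goes in short steps, each a Python script; the robot and the scene stay as the last script left them, time stands still between calls to the robot, and variables do not carry over. Pictures are saved under pics/ and viewed, at most 10 in all, crops included, and the job is handed in when it is done.

```bash
ls; mkdir -p pics
python3 - <<'E'
from rig import bot
import cv2,numpy as np
for n in ("scene","side"):
    c=bot.read_camera(n); cv2.imwrite(f"pics/{n}0.png",c["image"]); np.savez(f"{n}0.npz",**c)
    print(n,c["fovy"],c["cx"],c["cy"],c["eye"],c["attitude"])
s=bot.read_state(); c=bot.read_camera("wrist"); cv2.imwrite("pics/wrist0.png",c["image"]); np.savez("wrist0.npz",**c,ee=s["ee_pos"],rot=s["tool_rot"])
print(c["fovy"],c["cx"],c["cy"],c["mount"],s)
E
```

```text
pics
scene 51.53057449673066 327.05223027225117 237.54899835936953 [  3.65861683 742.22543119 684.05832001] [ 0.17112254 -0.3301516   0.82444194 -0.42662921]
side 47.25388505174756 324.6332731628962 232.04414333061428 [  75.29483483 1173.15021313  736.42026992] [ 0.10431803 -0.18006378  0.83791283 -0.50457593]
65.70646984690485 314.2785695913364 236.09645122435046 [[-2.36966304e-04 -9.65328526e-01 -2.61037892e-01  6.48286338e+01]
 [ 9.99999972e-01 -2.32764758e-04 -4.70117068e-05 -6.47692074e-01]
 [-1.53786800e-05 -2.61037896e-01  9.65328554e-01 -1.24217348e+02]
 [ 0.00000000e+00  0.00000000e+00  0.00000000e+00  1.00000000e+00]] {'clock': 0.1, 'joint_positions': array([-6.65800694e-02,  3.00380013e-01,  1.52157354e+00,  1.39412521e-05,
        1.32070309e+00, -6.66323098e-02]), 'qvel': array([-0.00038921, -0.00110108,  0.00035353,  0.00109276, -0.00055107,
       -0.00109752]), 'effort': array([ 5.41233840e-04, -5.44380498e+01, -3.62372375e+01, -1.11349805e-04,
        3.02289474e-03, -1.80062301e-05]), 'ee_pos': array([5.49788446e+02, 2.51912774e-02, 2.49774461e+02]), 'tool_rot': array([-4.04826340e-04,  7.07089434e-01,  7.07123928e-01, -3.45223199e-04]), 'ft_force': array([0.52766825, 0.36142816, 0.07171082]), 'moment': array([ 0.03843479, -0.000895  ,  0.01486398]), 'grip_force': 0.0, 'grip_width': 85.1898870015222}
```

View pics/scene0.png

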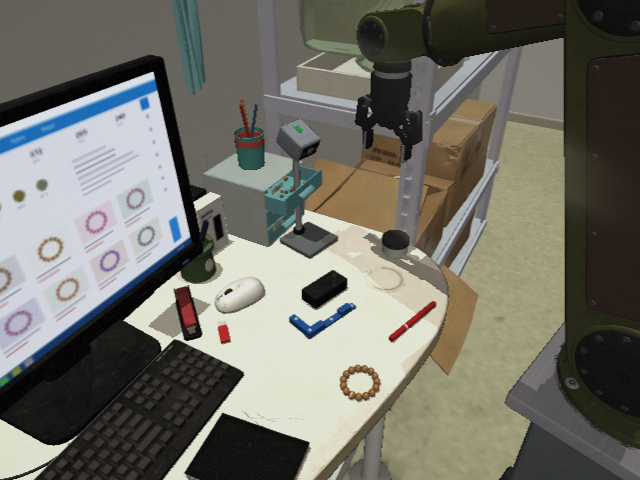

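View pics/wrist0.png

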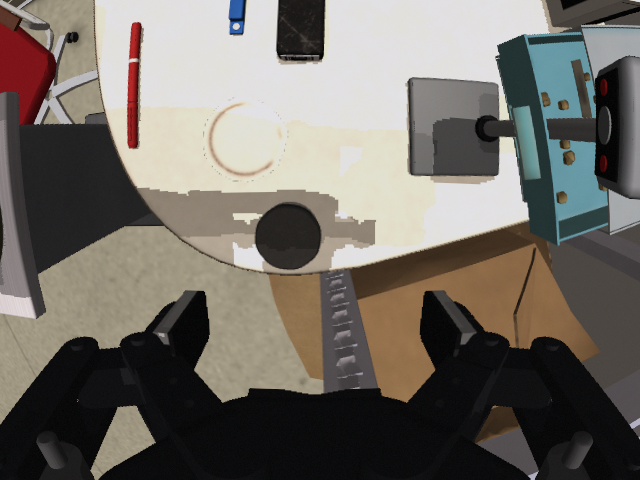

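The scene picture shows the adapter at (325,289), blue stop at (320,322), reader head at (300,137) and base at (308,240). The wrist picture shows the adapter at (300,30), the reader base at (453,127) and its head at (620,125). Next I'll get coarse positions.

```bash
cat > h.py <<'E'
import numpy as np, cv2
from scipy.spatial.transform import Rotation as R
def rot(q): return R.from_quat(np.asarray(q)[[1,2,3,0]]).as_matrix()
def quat(M):
    q=R.from_matrix(M).as_quat(); return q[[3,0,1,2]]
def cloud(c,ee=None,tr=None):
    """world points (480,640,3), nan where no depth"""
    f=240/np.tan(np.radians(c["fovy"])/2)
    v,u=np.mgrid[:480,:640].astype(float); x=(u-c["cx"])/f; y=(v-c["cy"])/f
    if "mount" in c:
        r=np.hypot(x,y)+1e-12; k=np.tan(r)/r; x=x*k; y=y*k
    d=np.where(c["depth"]>0,c["depth"],np.nan).astype(float)
    P=np.stack([x*d,y*d,d],-1)
    if "mount" in c:
        M=np.asarray(c["mount"]); P=P@M[:3,:3].T+M[:3,3]; return P@rot(tr).T+ee
    return P@rot(c["attitude"]).T+np.asarray(c["eye"])
def wrist(bot,name):
    s=bot.read_state(); c=bot.read_camera("wrist"); cv2.imwrite(f"pics/{name}.png",c["image"])
    np.savez(f"{name}.npz",**c,ee=s["ee_pos"],rot=s["tool_rot"])
    return c["image"],cloud(c,s["ee_pos"],s["tool_rot"])
def down(yaw):
    """tool down with closing axis y at angle yaw from world x... y_tool=(cos,sin,0)"""
    y=np.array([np.cos(yaw),np.sin(yaw),0]); z=np.array([0,0,-1.]); return np.stack([np.cross(y,z),y,z],1)
E
python3 - <<'E'
from h import *
c=dict(np.load("scene0.npz")); P=cloud(c); im=c["image"].astype(int)
b,g,r=im[...,0],im[...,1],im[...,2]; z=P[...,2]
def rep(n,m):
    Q=P[m&np.isfinite(z)]; print(n,len(Q),np.nanpercentile(Q,[2,50,98],axis=0).round(0).tolist())
box=lambda u0,u1,v0,v1:(np.mgrid[:480,:640][1]>=u0)&(np.mgrid[:480,:640][1]<=u1)&(np.mgrid[:480,:640][0]>=v0)&(np.mgrid[:480,:640][0]<=v1)
rep("square",box(285,360,295,345)&(b>r+50))
rep("adapter",box(295,350,265,312)&(im.sum(2)<150))
for n,B in dict(base=(278,340,220,258),head=(277,322,118,156),pot=(380,412,228,260),mouse=(212,268,275,315),stapler=(172,200,285,340),usb=(217,232,320,345),marker=(388,438,300,342),brac=(338,382,364,402)).items(): rep(n,box(*B)&(z>4))
rep("desk",box(240,280,340,380))
w=dict(np.load("wrist0.npz")); P=cloud(w,w["ee"],w["rot"]); z=P[...,2]; im=w["image"].astype(int)
rep("w base",box(405,500,70,180)&(z>4)&(z<30)); rep("w adapter",box(275,327,0,62)&(z>4)); rep("w pot",box(250,325,200,270)&(z>10));rep("w head",box(590,640,55,195)&(z>100)); rep("wdesk",box(350,400,20,100))
E
```

```text
square 501 [[465.0, 186.0, 3.0], [476.0, 273.0, 13.0], [526.0, 300.0, 16.0]]
adapter 1003 [[466.0, 152.0, 6.0], [527.0, 202.0, 28.0], [555.0, 238.0, 31.0]]
base 1384 [[643.0, 36.0, 6.0], [697.0, 92.0, 12.0], [759.0, 132.0, 43.0]]
head 1676 [[677.0, -355.0, 26.0], [717.0, 82.0, 251.0], [1083.0, 115.0, 283.0]]
pot 635 [[493.0, -52.0, 6.0], [516.0, -14.0, 37.0], [548.0, 4.0, 41.0]]
mouse 1175 [[620.0, 278.0, 5.0], [637.0, 327.0, 26.0], [671.0, 369.0, 38.0]]
stapler 901 [[625.0, 397.0, 5.0], [658.0, 433.0, 39.0], [724.0, 458.0, 47.0]]
usb 188 [[573.0, 387.0, 5.0], [594.0, 403.0, 7.0], [619.0, 418.0, 10.0]]
marker 350 [[351.0, 68.0, 5.0], [355.0, 139.0, 10.0], [362.0, 201.0, 14.0]]
brac 595 [[306.0, 283.0, 5.0], [335.0, 317.0, 10.0], [367.0, 347.0, 14.0]]
desk 1681 [[451.0, 349.0, -3.0], [499.0, 395.0, -1.0], [551.0, 439.0, 2.0]]
w base 8437 [[644.0, 33.0, 9.0], [687.0, 80.0, 13.0], [739.0, 128.0, 22.0]]
w adapter 2820 [[516.0, 143.0, 13.0], [537.0, 168.0, 29.0], [557.0, 198.0, 31.0]]
w pot 3457 [[496.0, -55.0, 32.0], [524.0, -25.0, 40.0], [551.0, 2.0, 41.0]]
w head 7018 [[676.0, 38.0, 102.0], [680.0, 81.0, 248.0], [804.0, 142.0, 260.0]]
wdesk 4112 [[585.0, 106.0, -2.0], [610.0, 146.0, -0.0], [635.0, 189.0, 1.0]]
```

View pics/side0.png

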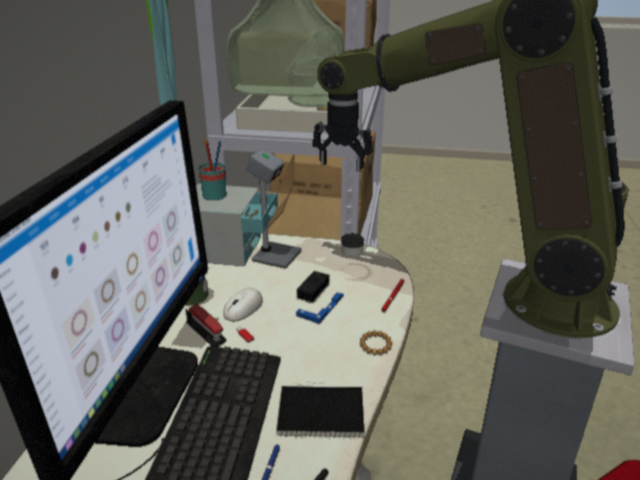

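The side picture agrees: the stop is at (320,310), with the adapter at (313,286) farther from the robot. I'll look from above with the wrist camera.

Run:
```python
from rig import bot
from h import *
bot.move_to([530,235,250],quat(down(0)))
im,P=wrist(bot,"w1"); print(bot.read_state()["clock"])
```

```text
1.1333
```

View pics/w1.png

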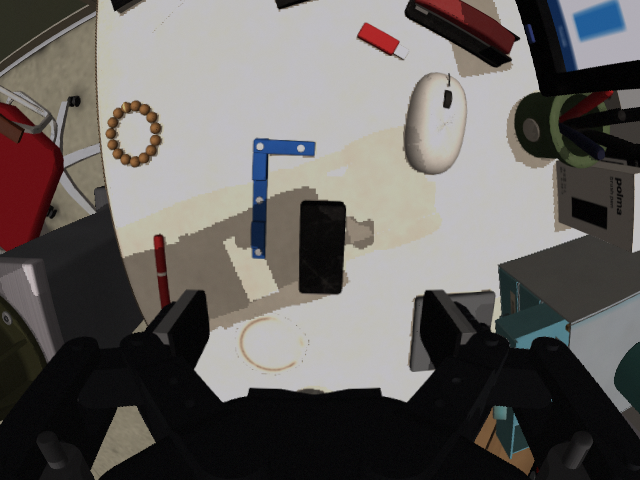

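The stop's rail runs along u≈260, v 140–258, its end lug lies at v≈148, and the adapter is at (322,247). I'll fit precise poses now.

```bash
cat > fit.py <<'E'
from h import *
from scipy.optimize import minimize
def fit_square(im,P,c0=(510,230)):
    i=im.astype(int); m=(i[...,0]>i[...,2]+45)&(i[...,0]>i[...,1]+20)&(np.abs(P[...,0]-c0[0])<90)&(np.abs(P[...,1]-c0[1])<110)&(P[...,2]>2.5)&(P[...,2]<25)
    Q=P[m][:,:2]
    def sd(q,x0,x1,y0,y1):
        dx=np.maximum(x0-q[:,0],q[:,0]-x1); dy=np.maximum(y0-q[:,1],q[:,1]-y1)
        return np.hypot(np.maximum(dx,0),np.maximum(dy,0))
    # template samples for symmetric chamfer
    g=lambda x0,x1,y0,y1:np.stack(np.meshgrid(np.arange(x0+.5,x1,1),np.arange(y0+.5,y1,1)),-1).reshape(-1,2)
    T=np.r_[g(-36.5,-22.5,-62.5,62.5),g(-22.5,23.5,47.5,61.5)]
    from scipy.spatial import cKDTree
    kq=cKDTree(Q)
    def cost(p):
        c,s=np.cos(p[2]),np.sin(p[2]); Rm=np.array([[c,-s],[s,c]]); q=(Q-p[:2])@Rm
        d=np.minimum(sd(q,-36.5,-22.5,-62.5,62.5),sd(q,-36.5,23.5,47.5,61.5))
        e=np.maximum(kq.query(T@Rm.T+p[:2])[0]-1.0,0)
        return np.mean(np.minimum(d,4)**2)+np.mean(np.minimum(e,6)**2)
    best=min((minimize(cost,[*c0,a],method="Nelder-Mead",options=dict(initial_simplex=np.array([[*c0,a],[c0[0]+15,c0[1],a],[c0[0],c0[1]+15,a],[*c0,a+.15]]),xatol=1e-3,fatol=1e-4)) for a in (-.2,0,.2)),key=lambda r:r.fun)
    return best.x,best.fun,len(Q)
def fit_adapter(im,P,c0=(530,185),r=70):
    m=(im.astype(int).sum(2)<200)&(np.hypot(P[...,0]-c0[0],P[...,1]-c0[1])<r)&(P[...,2]>25)&(P[...,2]<34)
    n,l,st,_=cv2.connectedComponentsWithStats(m.astype(np.uint8)); m=l==1+np.argmax(st[1:,4])
    (c,sz,a)=cv2.minAreaRect(P[m][:,:2].astype(np.float32))
    B=cv2.boxPoints((c,sz,a)); e=max((B[1]-B[0],B[2]-B[1]),key=np.linalg.norm); e=e*np.sign(e[1])
    return np.array(c),sz,np.arctan2(-e[0],e[1]),P[m][:,2].mean()
E
python3 - <<'E'
from fit import *
w=dict(np.load("w1.npz")); P=cloud(w,w["ee"],w["rot"])
print("sq",fit_square(w["image"],P)); print("ad",fit_adapter(w["image"],P))
c=dict(np.load("scene0.npz")); Q=cloud(c); print("sq scene",fit_square(c["image"],Q)); print("ad scene",fit_adapter(c["image"],Q))
w0=dict(np.load("wrist0.npz")); W=cloud(w0,w0["ee"],w0["rot"])
m=(np.abs(W[...,2]-12)<4)&(np.hypot(W[...,0]-692,W[...,1]-82)<80); m=cv2.morphologyEx(m.astype(np.uint8),cv2.MORPH_OPEN,np.ones((5,5)))>0
print("base",cv2.minAreaRect(W[m][:,:2].astype(np.float32)),len(W[m]))
m=(np.abs(Q[...,2]-12)<4)&(np.hypot(Q[...,0]-692,Q[...,1]-82)<80); m=cv2.morphologyEx(m.astype(np.uint8),cv2.MORPH_OPEN,np.ones((3,3)))>0
print("base scene",cv2.minAreaRect(Q[m][:,:2].astype(np.float32)))
# head window plane from wrist0
m=(W[...,2]>195)&(W[...,2]<290)&(np.hypot(W[...,0]-690,W[...,1]-82)<80)
H=W[m]; print(H.min(0),H.max(0),len(H))
m=m&(np.mgrid[:480,:640][1]<636); vv,uu=np.where(m); print(uu.min(),uu.max(),vv.min(),vv.max())
H=W[m]; ce=np.median(H,0); 
for _ in range(5):
    u,s,vt=np.linalg.svd(H-H.mean(0),full_matrices=False); n=vt[2]; d=(H-H.mean(0))@n; H=H[np.abs(d)<3]
print("plane",H.mean(0),n*np.sign(-n[0]),len(H),d.std())
E
```

```text
sq (array([ 5.03351928e+02,  2.35713997e+02, -8.36129365e-02]), np.float64(5.758148925862061), 1412)
ad (array([536.53961182, 191.02325439]), (91.29907989501953, 43.98120880126953), np.float32(-0.017485332), np.float64(29.36724055046188))
sq scene (array([ 5.02579128e+02,  2.37683121e+02, -5.41571544e-02]), np.float64(0.41368142266161206), 578)
ad scene (array([535.46783447, 193.48321533]), (89.71742248535156, 44.2004508972168), np.float32(-0.030446963), np.float64(28.883403175397806))
base ((692.6710205078125, 81.16278076171875), (99.3507080078125, 99.66045379638672), 2.440295696258545) 7925
base scene ((693.114013671875, 82.94033813476562), (105.17880249023438, 101.48236846923828), 1.2813807725906372)
[673.87756481  49.56017562 219.87456241] [695.94051278 111.94598503 262.74753904] 5810
594 635 55 198
plane [679.96020754  79.90901765 245.79686646] [-0.95074779 -0.04009069 -0.30736197] 4496 1.378440423264233
```

Run:
```python
from fit import *
w=dict(np.load("w1.npz")); P=cloud(w,w["ee"],w["rot"]); im=w["image"].astype(int)
m=(im[...,0]>im[...,2]+45)&(im[...,0]>im[...,1]+20)
vv,uu=np.where(m&(np.mgrid[:480,:640][1]<330)&(np.mgrid[:480,:640][0]<270)&(np.mgrid[:480,:640][0]>120)); print(uu.min(),uu.max(),vv.min(),vv.max(),len(uu))
Z=P[vv,uu,2]; print(np.percentile(Z,[1,10,25,50,75,90,99]))
# per-row/col edges by geometry: intersect pixel with 14mm/5mm plane not needed; print edges of lugs
for v in range(140,260,10):
    u=uu[vv==v]; print(v,u.min(),u.max(),P[v,u.min()].round(1),P[v,u.max()].round(1))
for u in range(255,316,10):
    v=vv[uu==u]; print("c",u,v.min(),v.max(),P[v.min(),u].round(1),P[v.max(),u].round(1))
```

```text
252 314 139 258 1420
[nan nan nan nan nan nan nan]
140 254 283 [471.3 297.7  13.3] [499.7 297.1  14.8]
150 254 313 [471.4 287.9  14.6] [528.5 287.1  13.7]
160 253 266 [470.4 278.3  16. ] [482.9 277.9  14.3]
170 253 265 [469.8 268.3  13.7] [481.8 268.2  14.7]
180 254 266 [469.1 257.4   4.9] [481.5 257.4   6.7]
190 254 265 [468.9 247.3   5.2] [480.1 247.2   5.6]
200 253 265 [467.7 237.2   6.3] [480.  237.1   6.2]
210 264 264 [478.6 226.7   5.9] [478.6 226.7   5.9]Traceback (most recent call last):
  File "<stdin>", line 8, in <module>
    return umr_minimum(a, axis, None, out, keepdims, initial, where)
ValueError: zero-size array to reduction operation minimum which has no identity
```

```bash
sed -i 's/m=(i\[...,0\]>i\[...,2\]+45)&(i\[...,0\]>i\[...,1\]+20)/m=(i[...,0]>1.6*i[...,2]+8)\&(i[...,0]>1.2*i[...,1]+4)/' fit.py
python3 - <<'E'
from fit import *
w=dict(np.load("w1.npz")); P=cloud(w,w["ee"],w["rot"])
print("sq",fit_square(w["image"],P)); 
c=dict(np.load("scene0.npz")); Q=cloud(c); print("sq scene",fit_square(c["image"],Q))
E
```

```text
sq (array([ 5.03816703e+02,  2.35842765e+02, -5.18526707e-02]), np.float64(0.11052201419327234), 2007)
sq scene (array([ 5.01990081e+02,  2.37774828e+02, -5.64163808e-02]), np.float64(0.6000722443630963), 569)
```

```bash
cat >> h.py <<'E'
def tilt(psi,t):
    """y_tool horizontal-left, z_tool forward (along yaw psi) tilted t from straight down"""
    y=np.array([-np.sin(psi),np.cos(psi),0]); z=np.array([np.sin(t)*np.cos(psi),np.sin(t)*np.sin(psi),-np.cos(t)]); return np.stack([np.cross(y,z),y,z],1)
E
python3 - <<'E'
from rig import bot
from h import *
print(bot.tip_reach)
np.set_printoptions(precision=2,suppress=True)
print("final",bot.ik([537,77,180],quat(tilt(.04,.436))))
for t in (1.3,1.15,1.0):
    # camera at (440,78,235)
    M=tilt(.04,t); p=np.array([435,75,235])-M@np.array([64.8,0,-124.2]); q=bot.ik(p,quat(M)); print(t,p,q)
    if q is not None: break
bot.move_to(p,quat(M)); im,P=wrist(bot,"w2"); print(bot.read_state()["clock"])
E
```

```text
19.0
final [ 0.08  0.18  1.9  -0.03  0.63 -1.51]
1.3 [571.9   80.48 264.22] [0.1  0.1  2.17 3.28 0.43 1.46]
3.9417
```

View pics/w2.png

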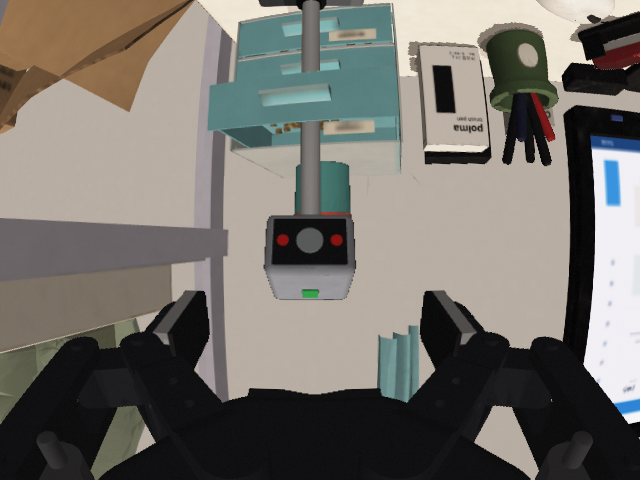

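The upside-down picture shows the reader's window centred at (310,240), the lens there too and a red light either side.

Run:
```python
from fit import *
np.set_printoptions(precision=3,suppress=True)
w=dict(np.load("w2.npz")); P=cloud(w,w["ee"],w["rot"]); im=w["image"].astype(int)
g=w["image"].max(2)
V,U=np.mgrid[:480,:640]
m=(g<70)&(U>264)&(U<358)&(V>212)&(V<270); vv,uu=np.where(m); print(len(uu),np.percentile(uu,[1,99]),np.percentile(vv,[1,99]))
m=(U>276)&(U<344)&(V>222)&(V<260); H=P[m]; H=H[np.isfinite(H).all(1)]
for _ in range(6):
    c=H.mean(0); n=np.linalg.svd(H-c,full_matrices=False)[2][2]; H=H[np.abs((H-c)@n)<2.5]
n*=np.sign(n[0]); print("n",n,len(H),"yaw",np.arctan2(n[1],n[0]),"pitch",np.arcsin(n[2]),"c",c)
m=(np.hypot(U-310,V-240)<6); print("lens",np.nanmedian(P[m],0))
m=(im[...,2]>100)&(im[...,1]<60)&(V>230)&(V<250)&(U>270)&(U<350)
for k in (m&(U<310),m&(U>310)): print("red",U[k].mean(),V[k].mean(),np.nanmedian(P[k],0))
# head silhouette-side: window corners by pixel
k=(np.abs(P[...,0]-690)<45)&(P[...,2]>190)&(np.abs(P[...,1]-80)<60)
print("head y range",np.percentile(P[k][:,1],[1,99]))
# base yaw from w2? from wrist0 edges
for nme in("wrist0","w1"):
    d=dict(np.load(nme+".npz")); W=cloud(d,d["ee"],d["rot"])
    k=(np.abs(W[...,2]-12)<4)&(np.hypot(W[...,0]-692,W[...,1]-82)<80)
    k=cv2.morphologyEx(k.astype(np.uint8),cv2.MORPH_OPEN,np.ones((5,5)))>0; print(nme,cv2.minAreaRect(W[k][:,:2].astype(np.float32)))
```

```text
2881 [267. 354.] [218. 264.]
n [0.907 0.035 0.42 ] 2472 yaw 0.03853831945218871 pitch 0.433731618939414 c [682.584  80.823 236.147]
lens [682.06   80.835 235.566]
red 282.5 239.5 [682.969  62.482 235.24 ]
red 336.2717391304348 239.44565217391303 [681.512  98.278 234.905]
head y range [ 51.163 110.198]
wrist0 ((692.6710205078125, 81.16278076171875), (99.3507080078125, 99.66045379638672), 2.440295696258545)
w1 ((692.6617431640625, 81.915771484375), (99.5058364868164, 98.8550033569336), 2.484370470046997)
```

```bash
cat >> h.py <<'E'
SQ=np.array([503.8,235.8]); SY=-0.052
def S(x,y,z):
    c,s=np.cos(SY),np.sin(SY); return [SQ[0]+c*x-s*y,SQ[1]+s*x+c*y,z]
E
python3 - <<'E'
from rig import bot
from h import *
np.set_printoptions(precision=2,suppress=True)
q=quat(down(SY)); Z=30
bot.move_to([530,235,250],q); bot.move_gripper(0)
bot.move_to(S(92,-43,120),q)
bot.servo_line(S(92,-43,Z),speed=100)
print(bot.read_state()["ee_pos"],bot.read_state()["ft_force"])
hit=bot.servo_line(S(30,-43,Z),speed=40,until_force=5); s=bot.read_state(); print(hit,s["ee_pos"],s["ft_force"],s["clock"])
E
```

```text
[593.83 188.19  30.75] [ 0.01  0.11 -0.21]
True [536.3  191.    30.19] [ 4.32 -0.13  0.17] 10.475
```

Run:
```python
from rig import bot
from h import *
np.set_printoptions(precision=2,suppress=True)
q=quat(down(SY)); Z=30
def loc():
    s=bot.read_state(); c,n=np.cos(SY),np.sin(SY); d=s["ee_pos"][:2]-SQ; return np.array([c*d[0]+n*d[1],-n*d[0]+c*d[1],s["ee_pos"][2]]),s["ft_force"],s["clock"]
print(loc())
bot.servo_line(S(60,-43,Z),q,speed=150); bot.servo_line(S(60,-125,Z),speed=150); bot.servo_line(S(0,-125,Z),speed=150)
print(bot.servo_line(S(0,-40,Z),speed=40,until_force=5),loc())
bot.servo_line(S(0,-75,Z),speed=120); bot.servo_line(S(62,-75,Z),speed=150); bot.servo_line(S(62,0,Z),speed=150)
print(bot.servo_line(S(25,0,Z),speed=30,until_force=5),loc())
bot.servo_line(S(62,0,Z),speed=120); bot.servo_line(S(62,-75,Z),speed=150); bot.servo_line(S(0,-75,Z),speed=150)
print(bot.servo_line(S(0,-40,Z),speed=30,until_force=5),loc())
bot.servo_line(S(0,-80,Z),speed=120)
# look: camera above
bot.servo_line(S(0,-80,150),speed=200); bot.move_to([530,235,250],q)
im,P=wrist(bot,"w3"); print(bot.read_state()["clock"])
from fit import *
print(fit_square(im,P),fit_adapter(im,P,(504,237)))
cv2.imwrite("pics/w3c.png",cv2.resize(im[110:290,190:400],None,fx=3,fy=3))
```

```text
(array([ 34.79, -43.05,  30.19]), array([ 4.32, -0.13,  0.17]), 10.475)
True (array([  0.03, -54.64,  29.82]), array([ 1.02, -2.11,  1.82]), 13.6083)
True (array([35.  ,  0.07, 30.35]), array([ 4.58, -0.49,  1.08]), 16.0167)
True (array([ -0.05, -54.62,  29.81]), array([ 0.12, -4.18,  2.98]), 18.3417)
20.0833
(array([502.57, 235.35,  -0.06]), np.float64(0.14977571919138605), 1855) (array([502.44, 236.84]), (92.0569839477539, 43.84739303588867), np.float32(-0.07165764), np.float64(29.401929828995364))
```

View pics/w3c.png

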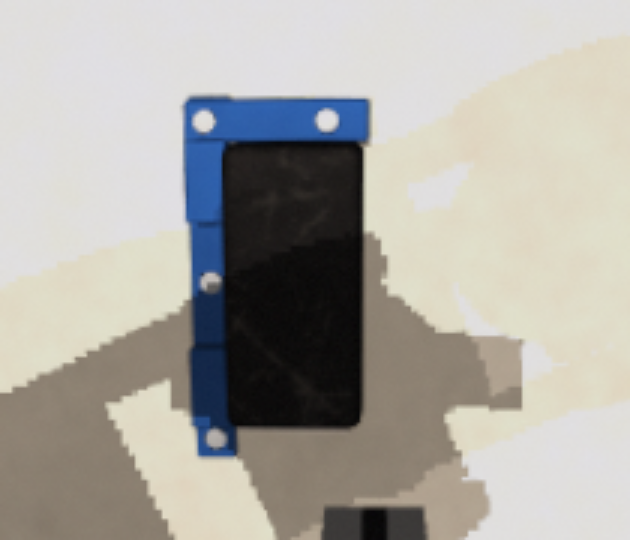

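The adapter is seated, flush against both the rail (left) and the end lug (top). Repeat pushes stopped at the same positions. Next I'll grasp it.

```bash
sed -i 's/^SQ=.*/SQ=np.array([503.2,235.7]); SY=-0.056/' h.py
python3 - <<'E'
from rig import bot
from h import *
import json
np.set_printoptions(precision=3,suppress=True)
q=quat(down(SY)); X=0.4
bot.move_gripper(85); bot.move_to(S(X,1,110),q)
bot.servo_line(S(X,1,27.5),speed=80)
s=bot.read_state(); print(s["ee_pos"],s["ft_force"])
bot.move_gripper(30,grip_force=50); s=bot.read_state(); print(s["ee_pos"],s["grip_width"],s["grip_force"],s["ft_force"],s["clock"])
d=rot(s["tool_rot"]).T@(np.array(S(0,0,0))-s["ee_pos"]); print("adapter in tool",d); json.dump(d.tolist(),open("d.json","w"))
bot.servo_line(S(X,1,70),speed=80); bot.servo_line(S(X,1,210),speed=200)
s=bot.read_state(); print(s["grip_width"],s["ft_force"],s["clock"])
E
```

```text
[503.939 236.804  28.012] [ 0.089 -0.861  0.191]
[503.763 236.701  27.94 ] 43.25775330488842 51.80806338787079 [-1.199 -0.855  5.636] 23.1417
adapter in tool [-1.033 -0.515 27.94 ]
42.7832056774956 [-1.082 -0.454 -2.324] 24.675
```

Run:
```python
from rig import bot
from h import *
import json
np.set_printoptions(precision=3,suppress=True)
d=np.array(json.load(open("d.json"))); d[1]=0
psi,t=.040,.436; M=tilt(psi,t); xh=-M[:,0]; W=np.array([682.5,80.9,235.2])
L=W-110*xh; lab=d+np.array([-45.5,0,-14.5]); p=L-M@lab; print("label",L,"tcp",p)
pre=p-60*xh
print(bot.ik(pre,quat(M)),bot.read_state()["joint_positions"])
bot.move_to(pre,quat(M)); bot.servo_line(p,speed=60); bot.dwell(.4)
s=bot.read_state(); A=rot(s["tool_rot"]); print(s["ee_pos"]-p,(A@M.T-np.eye(3)).max(),s["grip_width"],s["clock"])
c=bot.read_camera("scene"); cv2.imwrite("pics/s4.png",cv2.resize(c["image"][80:280,230:430],None,fx=3,fy=3)); np.savez("s4.npz",**c)
wrist(bot,"w4")
```

```text
label [582.87   76.913 188.745] tcp [535.053  74.999 181.276]
[ 0.084  0.096  2.064 -0.035  0.546 -1.501] [0.373 0.351 1.553 0.    1.239 0.429]
[-0.021  0.005  0.025] 8.927430211225988e-05 42.68640983829607 27.9083
```

View pics/s4.png

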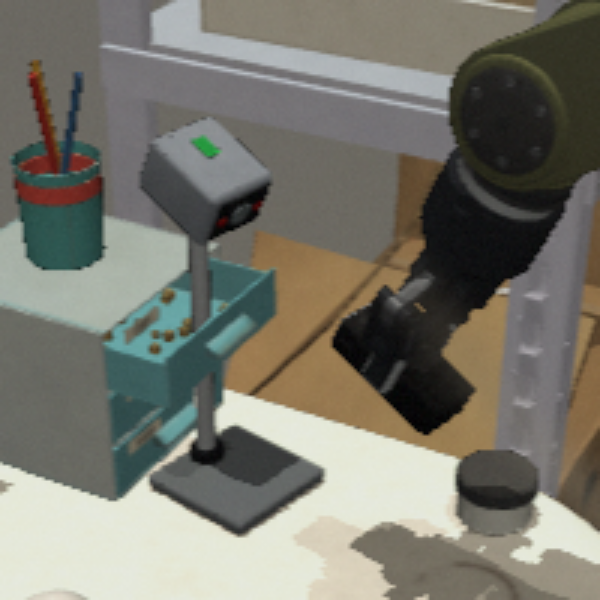

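View pics/w4.png

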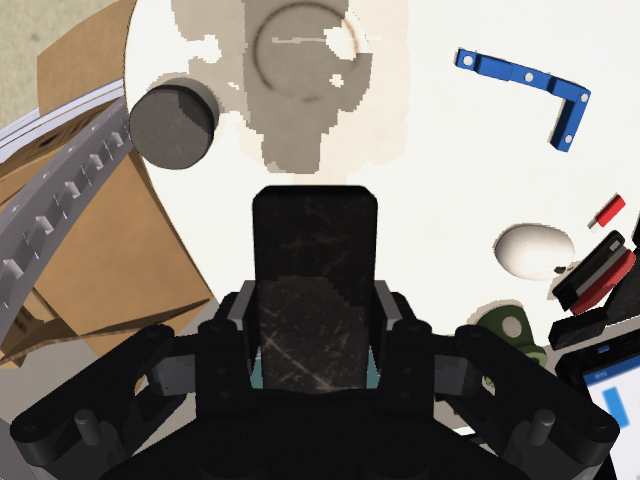

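The adapter is held symmetrically, with its plain end toward the camera (edge at v≈187) and its label end toward the reader. I'll check for slip in the tool frame.

Run:
```python
from h import *
np.set_printoptions(precision=3,suppress=True)
w=dict(np.load("w4.npz")); P=cloud(w,w["ee"],w["rot"]); T=(P-w["ee"])@rot(w["rot"])
V,U=np.mgrid[:480,:640]
m=(U>262)&(U<362)&(V>205)&(V<330)&(T[...,2]<20)&np.isfinite(T[...,2]); Q=T[m]
a,*_=np.linalg.lstsq(np.c_[Q[:,:2],np.ones(len(Q))],Q[:,2],rcond=None); print("z= a x + b y + c",a,"expect c",27.94-29,len(Q))
m=(U>245)&(U<385)&(V>180)&(V<300)&(np.abs(T[...,2]-(a[0]*T[...,0]+a[1]*T[...,1]+a[2]))<3)&(w["image"].max(2)<90); Q=T[m]
k=np.abs(Q[:,1])<15; print("x end",np.percentile(Q[k][:,0],[98,99.5,100]),"y",np.percentile(Q[(Q[:,0]>28)&(Q[:,0]<42)][:,1],[1,99]))
for y in (-14,-7,0,7,14): print(y,Q[np.abs(Q[:,1]-y)<2][:,0].max())
```

```text
z= a x + b y + c [-0.001 -0.    -1.912] expect c -1.0599999999999987 12231
x end [47.075 47.521 47.851] y [-22.041  19.8  ]
-14 47.85113951588379
-7 47.728104260602606
0 47.76661582701027
7 47.69506416440291
14 47.83367866653039
```

Run:
```python
from rig import bot
s=bot.read_state(); print(s["clock"],s["grip_width"],s["grip_force"],abs(s["qvel"]).max()); print(bot.finish_job())
```

```text
28.0083 42.99856771463172 51.87949776649475 0.0018496981589064421
the job is handed in; nothing more can be done
None
```

The adapter was pushed flush into the corner of the stop, picked up, and is held steady with its label 110 mm from the reader's window by my measurements, square to it and not rolled; I handed the job in at 28 s, and no result came back.

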